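# Reset the winder's key switch and hang the key up

## Robot

A 7-joint arm with a two-finger parallel gripper is mounted at the origin on a cart in front of the work surface, level with it; the furniture and walls round the work are solid. World frame = base frame: x ahead of the robot, y to its left, z up, the work surface at z = 0. Lengths are in m, angles in rad, forces in N, time in s.
With the tool pointing down it reaches from about 0.425 to 0.825 m from the base axis. Payload 3.6 kg.
Tool frame: the origin (TCP) lies midway between the tips of the shut fingers; the grasp point (between the pads) lies 19 mm behind it; z points along the fingers, y is the direction in which the jaws open and shut (so a half turn about z gives the same grasp; the last joint's range is limited). The gripper opens to 93 mm and grips with 3 to 60 N. Pads are 15 mm wide; open, the fingers measure 128 mm over their backs; the gripper's body (75 mm by 188 mm) begins 65 mm behind the grasp point.
Start: joints at [1.097, 0.615, -0.013, 1.423, 0.008, 1.103, -0.04], TCP at [0.281, -0.586, 0.219] pointing down, gripper open.
Joint ranges: [-3.12, 3.12], [-0.3, 2.06], [-1.34, 1.32], [0.26, 2.42], [-1.36, 4.5], [0.01, 1.98], [-2.84, 2.84]. Speed limits (rad/s): [2.79, 2.79, 3.14, 3.14, 3.14, 3.14, 3.14].

## Interface

Orientations are given as a rotation vector (axis times angle).
In Python, from rig import ctrl, viewer gives the robot as it stands.
- The arm moves only by the tool arm_command, never from a script. Its argument "deltas" is a list of rows, each a list of 4 numbers: the shift along the tool's x, y, z in mm, then the turn about the tool's z in rad. A call has 1 to 12 rows; each row is the pose to reach, as a shift and turn from the pose measured when the call began, along the tool's axes at that moment; what a row does not reach only later rows make up. A row lasts 1/12 s, in which the tool goes at most 41.7 mm and 7.16 degrees, less where a joint would pass 70% of its speed; a pose out of reach is approached as far as the arm can. A call with a gripper value outside its range is refused whole. "fingers" is the closure in counts, from 0 (fully open) to 255 (shut), set as the call begins (left out, the last holds). The fingers move at their own pace and stop on an object; "force" is the grip in N (left out, the last holds). Time passes only in rows, so rows that repeat a pose let the fingers close. It gives the time, the measured TCP pose, the force and the opening at its end, in the units of the state.
- ctrl.observe(): the state, without advancing time (a new reading comes with each control period).
- viewer.camera(name): name is "scene" or "top" or "wrist"; returns the picture (384x512x3 uint8, red, green, blue); there is no depth.
- viewer.calibration(name): a dict with "fx", "fy", "cx", "cy" (pixels), "world_to_cam" (4x4, takes a point from world to camera coordinates); the wrist camera has in their place "T_tool_cam" (4x4, takes a point from camera to tool coordinates, whose origin is the TCP and whose axes are the flange's). Camera axes: x right, y up, looking along -z (the intrinsics and any distortion apply to the point x, -y, -z); pixel columns grow to the right and rows downward; lengths in m; the calibration is good to about 2 mm. A picture is of the moment at which its call begins: read the wrist's pose just before it. calibration takes no time and is no camera call.
- ctrl.job_done(): hands the job in, once; it reports no verdict.
The state is a dict: "time_s": time; "joint_positions": joint angles; "qvel": joint speeds; "tau": joint torques, N m; "position": TCP position; "tool_rot": TCP orientation; "contact_force": force on the tool from outside, world axes, zero at the start; "torque": the same for the moment, N m; "grip_width": opening from 0.0 (shut) to 1.0 (fully open).
Only numpy, scipy, OpenCV 4.12 (cv2) and the standard library are available. Lean on these libraries where they do the work, as an engineer would, in place of code of your own. Each camera call takes 0.05 s, during which the arm holds its last target. There are 200 camera calls.

## Task

Reset the winder's interlock with the key that stands in the key switch box: turn the key clockwise (seen from above) all the way to its stop, then back to where it started, the only position where it will come out. Pull it out and hang it by the window in its bow on the bar of the key hook, and leave the small parts standing around where they are.

Things in the scene. Friction and masses are not known exactly. Their poses are not given: they have to be found in the camera images.
- lock_box: Key switch box fixed to the bench: grey box 100 (x) x 90 (y) mm, aluminium cover with its top 55 mm above the bench. Origin: centre of its underside; z up. The key stands upright in the middle, between two steel guard hoops.
- guard (a point): Top middle of the guard hoop on the box's +x side, 113 mm above the bench; axes as the box. The two hoops: 5 mm round bar, 53 mm long (y), level top, inner sides 35 mm from the key's axis on its +x and -x sides. At rest fingers fit on the bow's broad faces (open only 20 to 30 mm) and on its edges, but fingers on the edges strike the hoops before the turn is complete: turn by the broad faces.
- keyhole (a point): Point on the key's vertical turning axis at the top of the cover, 55 mm above the bench; axes as the box. The slot in the cover is 30 mm along y, 11 mm along x, and lets the key's bit out only within about 0.15 rad of the starting position.
- cylinder (a joint): Lock cylinder, turned by the key: 0 at the start (key can be pulled out), grows clockwise seen from above to a stop at 1.31 rad (75 degrees). Friction about 0.03 N m, no spring, stays where it is left. The key has up to 0.1 rad of play in it, so turn the key a little farther than the cylinder shall go.
- key_bow (a point): Centre of the bow of the steel key (90 g), 91 mm above the bench in the lock. z up along the key, y across the bow, x through it; at the start along the box's axes. Bow: flat plate 8 mm thick (x), 58 wide (y), 48 tall (z), with a window 34 wide and 22 tall; rim over the window 7 mm, sides 12 mm, solid part below it 19 mm tall.
- key_collar (a point): Centre of the underside of the key's collar, 36 mm below key_bow, resting on the lock's cover. Collar 30 mm diameter, 4 thick; neck above it 12 mm diameter, 8 long. Below it a 7 mm shank reaches 17 mm down, with a flat bit 24 mm wide (y), 6 thick on its last 10 mm. Pulled straight up 17 mm the key is free.
- key_eye (a point): Centre of the window in the key's bow, 6 mm above key_bow, 18 mm below the top of the key; axes as key_bow. The window's upper edge is 11 mm above this point.
- hook: Key hook fixed to the bench: foot plate 80 x 60 x 8 mm, upright 6 mm round rod at x = +36 mm, bent over at the top to a level bar that points to the hook's -x. Origin: under the middle of the bar, at bench level; z up.
- hook_bar (a point): Middle of the hook's bar, on its top, 118 mm above the bench; axes as the hook. Bar 6 mm round, level from x = +28 to -24 mm; its free end (at -31 mm) turns up 5 mm above the bar's top. The key is threaded on from the free end, moving to +x, its bow's width across the bar (along the hook's y), and then hangs upright, the window's upper edge on the bar.
- bobbin: Bystander: empty black bobbin, 44 mm diameter, 24 mm tall, on the bench. Leave alone.
- copper_coil: Bystander: bobbin wound with copper, 44 mm diameter, 24 mm tall, on the bench. Leave alone.
- tin: Bystander: flat round tin, 57 mm diameter, 22 mm tall, on the bench. Leave alone.
- transformer: Bystander: small transformer, 37 x 46 x 38 mm, on the bench. Leave alone.
Things that resemble listed ones, but are neither listed nor needed, are in the scene too. What is shaped like the part that bears key_bow but orange is not meant.

How it is judged:
By the outcome, as a careful person would: the job done as asked, in the order asked, and still so for the second after the job is handed in, with the robot touching nothing.
It also fails if it takes over 59 s, if anything falls off the work surface, if the arm or the gripper's body presses on something with over 40 N, if the wrist force passes 120 N, or if a joint passes its speed limit or range.

## Working session

There is one attempt and no reset: what is moved stays moved. The work goes in short steps, Python scripts to look and compute and a tool call to move; the robot and the scene stay as the last step left them, time stands still between calls to the robot, and variables do not carry over. Pictures are saved under pics/ and viewed, about 8 in all and at most 12, crops included, and the job is handed in when it is done.

Besides the shell and the picture viewer there is one more tool, called after ">>>" as name(argument=value, ...), one argument or row to a line, values as JSON. arm_command: Moves the arm, as the interface text tells. Its arguments: {"type":"object","properties":{"deltas":{"type":"array","items":{"type":"array","items":{"type":"number"}}},"fingers":{"type":"number"},"force":{"type":"number"}},"required":["deltas"]}

```bash
ls; mkdir -p pics
python3 - <<'E'
from rig import ctrl, viewer
import cv2, json
s=ctrl.observe(); print({k:s[k] for k in ("time_s","position","tool_rot","contact_force","grip_width")})
for n in ("scene","top"):
    im=viewer.camera(n); cv2.imwrite(f"pics/{n}0.png",im[:,:,::-1]); print(n,viewer.calibration(n))
print(viewer.calibration("wrist"))
E
```

```text
pics
{'time_s': 0.0, 'position': array([ 0.28052189, -0.58549709,  0.21748521]), 'tool_rot': array([-3.06110421e+00, -6.95625595e-01,  9.81436404e-04]), 'contact_force': array([-0.15741095,  0.04546431,  0.45345179]), 'grip_width': 1.0002937997524237}
scene {'fx': 406.6061240620422, 'fy': 406.6061240620422, 'cx': 259.39210872274873, 'cy': 190.41732881723686, 'world_to_cam': array([[-0.88715304, -0.46125863, -0.01414096,  0.49813837],
       [ 0.23615523, -0.48010478,  0.84482549, -0.26206455],
       [-0.39647219,  0.74615004,  0.53485505, -0.74843147],
       [ 0.        ,  0.        ,  0.        ,  1.        ]])}
top {'fx': 459.8504375324292, 'fy': 459.8504375324292, 'cx': 253.85790789738303, 'cy': 193.02271780112397, 'world_to_cam': array([[-0.00928054, -0.99994339, -0.00520531, -0.06283675],
       [ 0.97944255, -0.01013903,  0.20146836, -0.57875325],
       [-0.20150973, -0.00322857,  0.97948119, -0.85522085],
       [ 0.        ,  0.        ,  0.        ,  1.        ]])}
{'fx': 265.322504796757, 'fy': 265.322504796757, 'cx': 257.43327667780613, 'cy': 188.8581730629044, 'T_tool_cam': array([[-1.48509466e-05,  9.70039281e-01,  2.42948128e-01,
         6.68705120e-02],
       [ 9.99999548e-01,  2.45360289e-04, -9.18542489e-04,
        -6.97509124e-04],
       [-9.50632118e-04,  2.42948005e-01, -9.70038846e-01,
        -1.67002072e-01],
       [ 0.00000000e+00,  0.00000000e+00,  0.00000000e+00,
         1.00000000e+00]])}
```

View pics/scene0.png

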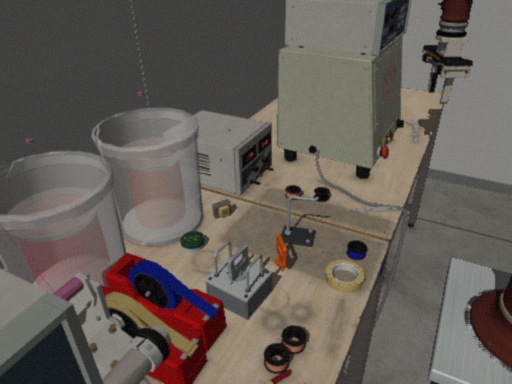

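View pics/top0.png

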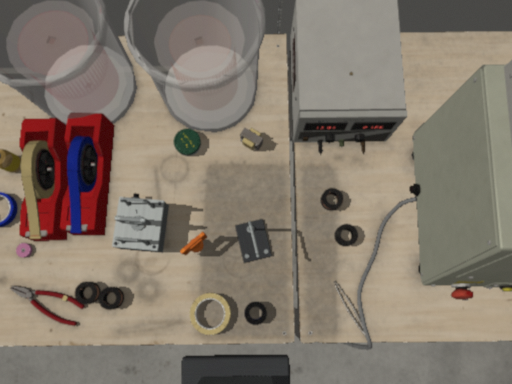

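The top view shows the lock box at (140,223), the hook at (254,240) and an orange key-shaped decoy at (194,243). The key meant is the grey one inside the box's hoops. I'll enlarge the crops to confirm that.

Run:
```python
import cv2, numpy as np
t=cv2.imread("pics/top0.png"); s=cv2.imread("pics/scene0.png")
a=cv2.resize(t[185:260,105:205],(800,600),interpolation=cv2.INTER_CUBIC)
cv2.imwrite("pics/c_top_box.png",a)
b=cv2.resize(t[205:280,225:285],None,fx=6.5,fy=6.5,interpolation=cv2.INTER_CUBIC)
c=cv2.resize(s[185:260,270:330],None,fx=6.5,fy=6.5,interpolation=cv2.INTER_CUBIC)
cv2.imwrite("pics/c_hook.png",np.hstack([b,c]))
cv2.imwrite("pics/c_scene_box.png",cv2.resize(s[235:320,200:290],None,fx=7,fy=7,interpolation=cv2.INTER_CUBIC))
```

```text
(no output)
```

View pics/c_top_box.png

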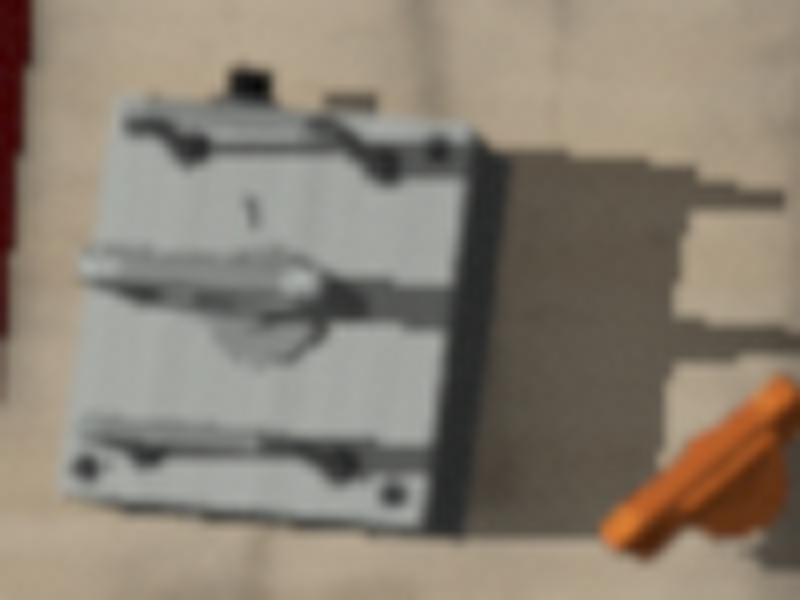

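View pics/c_hook.png

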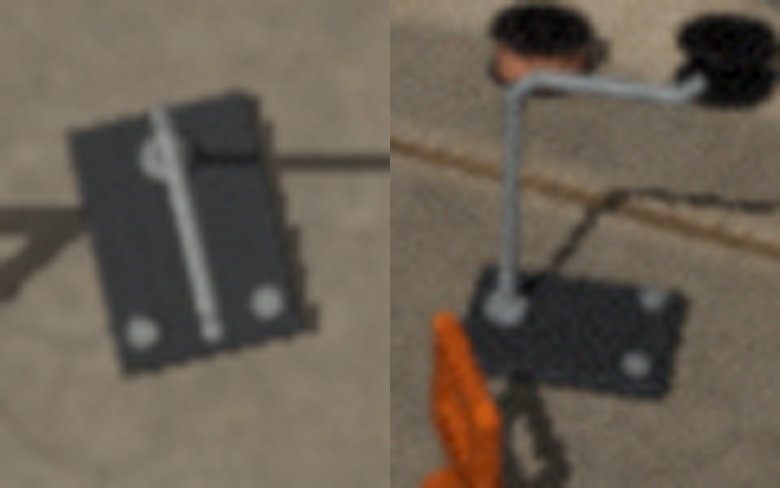

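View pics/c_scene_box.png

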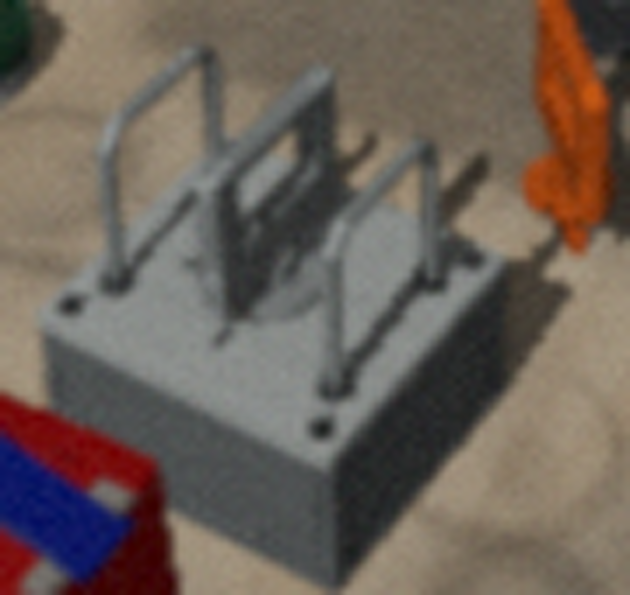

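The crops confirm it: the grey steel key stands between the two hoops of the box. The orange one is the decoy, and it stands between the box and the hook. Next I fit the box and hook poses from both views.

```bash
cat > h.py <<'E'
import numpy as np
from rig import viewer
from scipy.optimize import least_squares
def proj(c,P):
    P=np.atleast_2d(P); q=P@c["world_to_cam"][:3,:3].T+c["world_to_cam"][:3,3]
    return np.c_[c["cx"]+c["fx"]*q[:,0]/-q[:,2], c["cy"]-c["fy"]*q[:,1]/-q[:,2]]
def ray(c,uv,z):
    R=c["world_to_cam"][:3,:3];t=c["world_to_cam"][:3,3];o=-R.T@t
    d=R.T@np.array([(uv[0]-c["cx"])/c["fx"],-(uv[1]-c["cy"])/c["fy"],-1]); return o+d*(z-o[2])/d[2]
def fit(obs,p0):  # obs: list (cal, local pts, px)
    def w(p,L): 
        cs,sn=np.cos(p[2]),np.sin(p[2]); L=np.array(L,float)
        return np.c_[p[0]+cs*L[:,0]-sn*L[:,1],p[1]+sn*L[:,0]+cs*L[:,1],L[:,2]]
    f=lambda p:np.concatenate([(proj(c,w(p,L))-u).ravel() for c,L,u in obs])
    r=least_squares(f,p0,loss="soft_l1"); return r.x,r.fun.reshape(-1,2).round(1)
E
python3 - <<'E'
from h import *
T=viewer.calibration("top");S=viewer.calibration("scene")
a=lambda L,o,s:np.array(L)/s+o
bt=a([(118,97),(475,130),(435,525),(62,492)],(105,185),8)-.5
bs=a([(42,320),(335,465),(503,262)],(200,235),7)-.5
h=.055
BL=[(.05,.045,h),(.05,-.045,h),(-.05,-.045,h),(-.05,.045,h)]
print("box top only",fit([(T,BL,bt)],[.55,.2,0]))
# scene: left in image = +x ... near= +y side
print("box scene only",fit([(S,[(.05,.045,h),(-.05,.045,h),(-.05,-.045,h)],bs)],[.55,.2,0]))
print("box both",fit([(T,BL,bt),(S,[(.05,.045,h),(-.05,.045,h),(-.05,-.045,h)],bs)],[.55,.2,0]))
kt=a([(88,262),(318,282)],(105,185),8)-.5
for u in kt: print("key end",ray(T,u,.115))
ks=a([(210,185),(322,75)],(200,235),7)-.5
for u in ks: print("key end scene",ray(S,u,.115))
ft=a([(70,132),(250,92),(315,325),(125,375)],(225,205),6.5)-.5
fs=a([(80,370),(100,265),(295,293),(275,395)],(270,185),6.5)-.5
g=.008;HL=[(.04,.03,g),(.04,-.03,g),(-.04,-.03,g),(-.04,.03,g)]
tipT=a([(212,335)],(225,205),6.5)-.5; tipS=a([(315,80)],(270,185),6.5)-.5
tl=[(-.031,0,.120)]
print("hook top",fit([(T,HL+tl,np.r_[ft,tipT])],[.55,0,0]))
print("hook both",fit([(T,HL+tl,np.r_[ft,tipT]),(S,HL+tl,np.r_[fs,tipS])],[.55,0,0]))
print("hook scene perms",[fit([(S,np.roll(HL,k,0),fs)],[.55,0,0]) for k in (0,)])
for z in(0,.05,.3): print("cab",ray(T,(418,285),z),"psu",ray(T,(295,138),z))
print("decoy",ray(T,(194,243),.0),ray(T,(194,243),.06))
E
```

```text
box top only (array([ 0.52073321,  0.15943708, -0.08762053]), array([[ 0.2, -0.1],
       [ 0.3, -0.8],
       [-0.7,  0.1],
       [ 0.1,  0.6]]))
box scene only (array([ 0.52248835,  0.16117659, -0.08703908]), array([[-0.6,  0.2],
       [-0.1, -0. ],
       [ 0.9, -0.2]]))
box both (array([ 0.52143021,  0.16014096, -0.09247463]), array([[-0. , -0.5],
       [ 0.1, -1. ],
       [-1.2, -0.1],
       [-0.3,  0.2],
       [ 0.1, -0.1],
       [ 0.4, -0.2],
       [ 1.7, -0.3]]))
key end [0.52353062 0.18706423 0.115     ]
key end [0.51834036 0.13375925 0.115     ]
key end scene [0.5248031  0.18741628 0.115     ]
key end scene [0.52009976 0.13480945 0.115     ]
hook top (array([ 0.48924538, -0.06698939,  0.22699303]), array([[-0.2,  0.1],
       [ 0.2, -0.5],
       [-0.4,  1.4],
       [ 0.2,  0.7],
       [ 0.2, -5.3]]))
hook both (array([ 0.48895562, -0.06690844,  0.23463114]), array([[-0.4,  0.4],
       [ 0. , -0.4],
       [-0.4,  1.4],
       [ 0.3,  0.9],
       [ 0.3, -5.1],
       [-1.9, -1.4],
       [-0.2, -0.1],
       [ 1.7,  0. ],
       [ 1.5, -0.3],
       [-4. ,  1. ]]))
hook scene perms [(array([ 0.48931735, -0.06512141,  0.25359986]), array([[-2.2, -0.8],
       [-0.9,  0.4],
       [ 1.1,  0.2],
       [ 1.4, -0.1]]))]
cab [ 0.39607837 -0.39983189  0.        ] psu [ 7.11180231e-01 -1.58736968e-01 -1.11022302e-16]
cab [ 0.39596614 -0.38262078  0.05      ] psu [ 0.69455229 -0.15416257  0.05      ]
cab [ 0.39540497 -0.29656519  0.3       ] psu [ 0.6114126  -0.13129056  0.3       ]
decoy [0.48570963 0.05674548 0.        ] [0.47993744 0.04868164 0.06      ]
```

>>> arm_command(
  deltas=[
    [137, -240, 0, 0.447],
    [137, -240, 0, 0.447],
    [137, -240, 0, 0.447],
    [137, -240, 0, 0.447],
    [137, -240, 0, 0.447],
    [137, -240, 0, 0.447],
    [137, -240, 0, 0.447],
    [137, -240, 0, 0.447],
    [137, -240, 0, 0.447],
  ],
)

```text
time_s: 0.85
position: [0.3006, -0.3086, 0.2183]
tool_rot: [-3.139, -0.005, 0.001]
contact_force: [0.4, -0.6, 0.1]
grip_width: 1.0
```

Run:
```python
from h import *
from rig import ctrl
T=viewer.calibration("top");S=viewer.calibration("scene")
a=lambda L,o,s:np.array(L)/s+o
ft=a([(70,132),(250,92),(315,325),(125,375)],(225,205),6.5)-.5
fs=a([(80,370),(100,265),(295,293),(275,395)],(270,185),6.5)-.5
g=.008
bT=a([(160,160),(212,335)],(225,205),6.5)-.5; bS=a([(115,305),(315,80)],(270,185),6.5)-.5
tl=[(.036,0,.008),(-.031,0,.120)]
for d in (0,.005,.01,.012,.015):
    HL=[(.04+d,.03,g),(.04+d,-.03,g),(-.04+d,-.03,g),(-.04+d,.03,g)]
    p,r=fit([(T,HL+tl,np.r_[ft,bT]),(S,HL+tl,np.r_[fs,bS])],[.5,0,0.2]); print(d,p,np.abs(r).sum(),r[[4,5,10,11]].tolist())
s=ctrl.observe();print(s["joint_positions"].round(3),s["position"],s["tool_rot"])
```

```text
0 [ 0.48787951 -0.06704026  0.23624493] 32.0 [[0.3, -5.0], [0.4, -4.5], [-2.8, 1.4], [-3.6, 1.1]]
0.005 [ 0.48337592 -0.06787551  0.23470684] 24.6 [[0.8, -2.8], [0.9, -2.0], [-1.0, 1.7], [-1.6, 1.4]]
0.01 [ 0.48009642 -0.06859677  0.23452248] 18.9 [[1.1, -1.3], [1.3, -0.2], [0.4, 1.9], [-0.1, 1.6]]
0.012 [ 0.47899926 -0.06889729  0.23657755] 19.9 [[1.3, -0.7], [1.5, 0.4], [0.8, 1.9], [0.4, 1.6]]
0.015 [ 0.47706216 -0.06944918  0.23651749] 24.1 [[1.5, 0.2], [1.8, 1.5], [1.6, 2.0], [1.3, 1.7]]
[ 0.691  0.281  0.074  2.018 -0.029  0.846 -0.787] [ 0.30063115 -0.30858404  0.21826986] [-3.13935943e+00 -4.98400386e-03  1.47975732e-03]
```

>>> arm_command(
  deltas=[
    [70, -89, 0, 0],
    [70, -89, 0, 0],
    [70, -89, 0, 0],
    [110, -239, 0, 0],
    [110, -239, 0, 0],
    [110, -239, 0, 0],
    [110, -239, 0, 0],
    [110, -239, 0, 0],
  ],
)

```text
time_s: 1.52
position: [0.4125, -0.0638, 0.2187]
tool_rot: [-3.136, -0.02, -0.002]
contact_force: [-0.4, 0.1, -0.6]
grip_width: 1.002
```

```bash
cat >> h.py <<'E'
from scipy.spatial.transform import Rotation as Ro
from rig import ctrl
import cv2
def wristcam(s):
    c=viewer.calibration("wrist"); M=np.eye(4); M[:3,:3]=Ro.from_rotvec(s["tool_rot"]).as_matrix(); M[:3,3]=s["position"]
    return dict(fx=c["fx"],fy=c["fy"],cx=c["cx"],cy=c["cy"],world_to_cam=np.linalg.inv(M@c["T_tool_cam"]))
def snap(name):
    import pickle
    s=ctrl.observe(); im=viewer.camera("wrist"); cv2.imwrite(f"pics/{name}.png",im[:,:,::-1]); pickle.dump(wristcam(s),open(f"pics/{name}.pkl","wb"))
    print(s["time_s"],s["position"].round(4),s["tool_rot"].round(4),s["joint_positions"].round(2)); return im[:,:,::-1].copy(),wristcam(s)
E
python3 - <<'E'
from h import *
im,W=snap("w1")
def tr(p,L):
    L=np.array(L);c,s=np.cos(p[2]),np.sin(p[2]);return np.c_[p[0]+c*L[:,0]-s*L[:,1],p[1]+s*L[:,0]+c*L[:,1],L[:,2]]
im=cv2.resize(im,(800,600),interpolation=cv2.INTER_CUBIC)
pr=(proj(W,tr([.480,-.0686,.235],[(.036,0,.008),(.028,0,.118),(-.024,0,.118),(-.031,0,.123)]))+.5)*1.5625
print(pr.round())
for u in pr: cv2.circle(im,tuple(int(v) for v in u),3,(0,0,255),1)
cv2.imwrite("pics/w1b.png",im)
E
```

```text
1.5167 [ 0.4125 -0.0638  0.2187] [-3.1364e+00 -2.0100e-02 -1.8000e-03] [ 0.15  0.26 -0.06  2.05  0.01  0.83 -1.47]
[[402. 150.]
 [404. 145.]
 [422. 229.]
 [424. 240.]]
```

View pics/w1b.png

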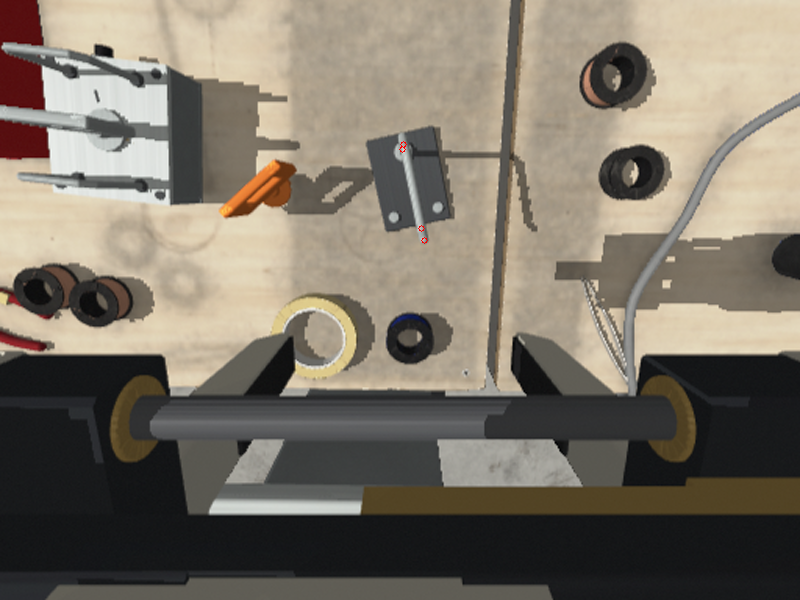

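The overlay agrees with the picture: the bar's free end is predicted at (424,240) and seen at about (424,238). Next I go above the box with the jaws along the box's x axis and 26 mm open.

>>> arm_command(
  deltas=[
    [112, -223, 0, -1.467],
    [112, -223, 0, -1.467],
    [112, -223, 0, -1.467],
    [112, -223, 0, -1.467],
    [112, -223, 0, -1.467],
    [112, -223, 0, -1.467],
    [112, -223, 0, -1.467],
    [112, -223, 0, -1.467],
    [112, -223, 0, -1.467],
    [112, -223, 0, -1.467],
    [112, -223, 0, -1.467],
    [112, -223, 0, -1.467],
  ],
  fingers=184,
  force=30,
)

```text
time_s: 2.57
position: [0.5233, 0.1532, 0.2185]
tool_rot: [-2.323, -2.113, -0.001]
contact_force: [-0.8, 0.2, -0.5]
grip_width: 0.282
```

Run:
```python
from h import *
im,W=snap("w2")
def tr(p,L):
    L=np.array(L);c,s=np.cos(p[2]),np.sin(p[2]);return np.c_[p[0]+c*L[:,0]-s*L[:,1],p[1]+s*L[:,0]+c*L[:,1],L[:,2]]
im=cv2.resize(im,(800,600),interpolation=cv2.INTER_CUBIC)
h=.055
pr=(proj(W,tr([.5215,.1605,-.091],[(.05,.045,h),(.05,-.045,h),(-.05,-.045,h),(-.05,.045,h),(0,.029,.115),(0,-.029,.115),(.0375,.022,.113),(.0375,-.022,.113),(-.0375,.022,.113),(-.0375,-.022,.113)]))+.5)*1.5625
print(pr.round())
for u in pr: cv2.circle(im,tuple(int(v) for v in u),3,(0,0,255),1)
cv2.imwrite("pics/w2b.png",im); print(ctrl.observe()["grip_width"])
```

```text
2.5667 [0.5233 0.1532 0.2185] [-2.3233e+00 -2.1130e+00 -1.1000e-03] [-0.02  0.49 -0.47  1.72  0.25  0.99 -0.67]
[[464. 212.]
 [460. 322.]
 [341. 322.]
 [336. 212.]
 [400. 242.]
 [400. 326.]
 [456. 252.]
 [455. 315.]
 [343. 252.]
 [345. 316.]]
0.28400571693083104
```

View pics/w2b.png

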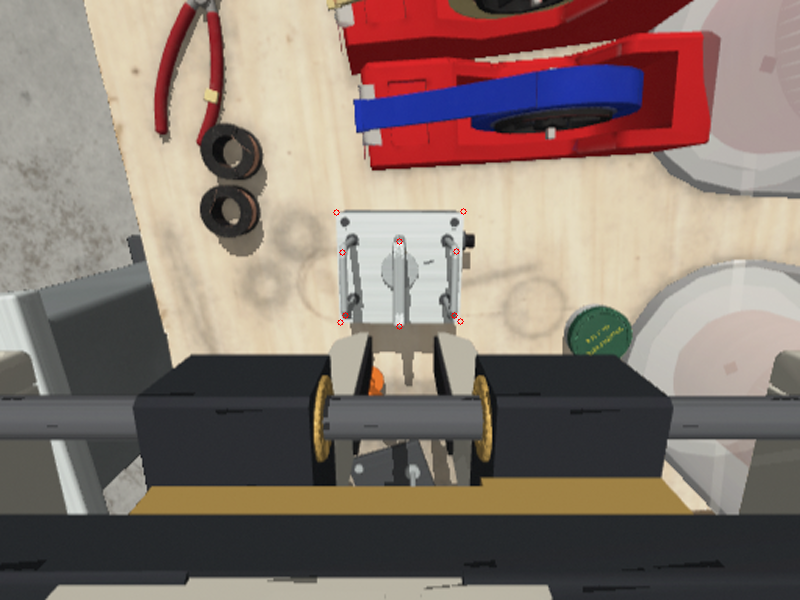

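>>> arm_command(
  deltas=[
    [7, -2.5, 0, 0],
    [7, -2.5, 30, 0],
    [7, -2.5, 60, 0],
    [7, -2.5, 85, 0],
    [7, -2.5, 85, 0],
    [7, -2.5, 85, 0],
  ],
)

```text
time_s: 3.12
position: [0.5213, 0.1593, 0.1325]
tool_rot: [-2.324, -2.111, 0.003]
contact_force: [-0.0, -0.2, 0.8]
grip_width: 0.281
```

>>> arm_command(
  deltas=[
    [1, 0, 20, 0],
    [1, 0, 40, 0],
    [1, 0, 60, 0],
    [1, 0, 70, 0],
    [1, 0, 70, 0],
    [1, 0, 70, 0],
  ],
)

```text
time_s: 3.62
position: [0.5223, 0.1605, 0.0636]
tool_rot: [-2.325, -2.111, 0.001]
contact_force: [0.3, 0.4, -0.3]
grip_width: 0.277
```

>>> arm_command(
  deltas=[
    [0, 0, 0, 0],
    [0, 0, 0, 0],
    [0, 0, 0, 0],
    [0, 0, 0, 0],
    [0, 0, 0, 0],
    [0, 0, 0, 0],
  ],
  fingers=255,
  force=35,
)

```text
time_s: 4.12
position: [0.5221, 0.161, 0.0649]
tool_rot: [-2.325, -2.111, -0.0]
contact_force: [-2.5, -0.8, 6.7]
grip_width: 0.1
```

>>> arm_command(
  deltas=[
    [0, 0, 0, 0.1],
    [0, 0, 0, 0.2],
    [0, 0, 0, 0.3],
    [0, 0, 0, 0.4],
    [0, 0, 0, 0.5],
    [0, 0, 0, 0.6],
    [0, 0, 0, 0.7],
    [0, 0, 0, 0.7],
  ],
)

```text
time_s: 4.78
position: [0.5225, 0.161, 0.0652]
tool_rot: [-2.91, -1.184, -0.001]
contact_force: [0.1, 0.2, 0.0]
grip_width: 0.098
```

```bash
cat >> h.py <<'E'
def st():
    s=ctrl.observe();R=Ro.from_rotvec(s["tool_rot"]).as_matrix()
    print(round(s["time_s"],2),s["position"].round(4),"yaw",round(np.arctan2(R[1,0],R[0,0]),3),"tilt",R[:2,2].round(3),"F",s["contact_force"].round(1),"M",s["torque"].round(2),"w",round(s["grip_width"],3),"j",s["joint_positions"].round(2))
E
python3 -c "from h import *;st()"
```

```text
4.78 [0.5225 0.161  0.0652] yaw 0.773 tilt [0.001 0.   ] F [0.1 0.2 0. ] M [-0.09 -0.04  0.03] w 0.098 j [-0.23  0.66 -0.17  1.88  0.18  0.61 -1.31]
```

>>> arm_command(
  deltas=[
    [0, 0, 0, 0.1],
    [0, 0, 0, 0.2],
    [0, 0, 0, 0.3],
    [0, 0, 0, 0.4],
    [0, 0, 0, 0.5],
    [0, 0, 0, 0.6],
    [0, 0, 0, 0.68],
    [0, 0, 0, 0.72],
    [0, 0, 0, 0.74],
    [0, 0, 0, 0.74],
  ],
)

```text
time_s: 5.62
position: [0.5229, 0.16, 0.0652]
tool_rot: [3.14, 0.054, 0.002]
contact_force: [0.2, -2.0, -2.0]
grip_width: 0.096
```

```bash
python3 -c "from h import *;st()"
```

```text
5.62 [0.5229 0.16   0.0652] yaw 0.034 tilt [ 0.001 -0.001] F [ 0.2 -2.  -2. ] M [-0.54 -0.19  0.06] w 0.096 j [-0.36  0.66  0.04  1.89 -0.04  0.6  -1.84]
```

>>> arm_command(
  deltas=[
    [0, 0, 0, 0.05],
    [0, 0, 0, 0.1],
    [0, 0, 0, 0.1],
  ],
)

```text
time_s: 5.87
position: [0.523, 0.1597, 0.0652]
tool_rot: [3.139, -0.1, 0.002]
contact_force: [0.7, -1.2, -1.5]
grip_width: 0.1
```

Run:
```python
from h import *
st()
im,W=snap("w3"); cv2.imwrite("pics/w3c.png",cv2.resize(im[100:340,100:420],(800,600),interpolation=cv2.INTER_CUBIC))
```

```text
5.87 [0.523  0.1597 0.0652] yaw -0.064 tilt [ 0.001 -0.001] F [ 0.7 -1.2 -1.5] M [-0.46 -0.15  0.22] w 0.1 j [-0.38  0.66  0.07  1.89 -0.07  0.6  -1.91]
5.8667 [0.523  0.1597 0.0652] [ 3.1387e+00 -9.9900e-02  2.4000e-03] [-0.38  0.66  0.07  1.89 -0.07  0.6  -1.91]
```

View pics/w3c.png

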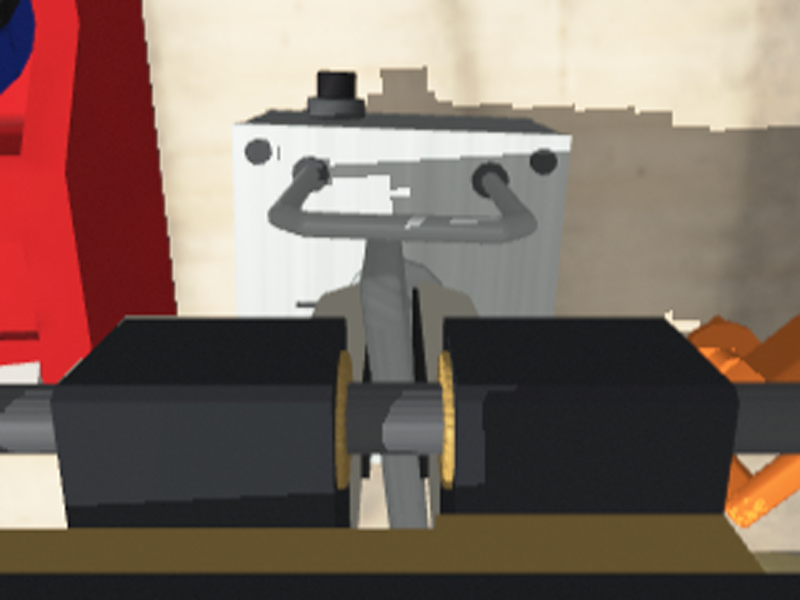

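The picture shows the key turned by about 75° under the hoops, lagging the fingers slightly. The moment rose from 0.06 to 0.22 N m, so the stop is reached. Turning back.

>>> arm_command(
  deltas=[
    [0, 0, 0, -0.1],
    [0, 0, 0, -0.22],
    [0, 0, 0, -0.34],
    [0, 0, 0, -0.46],
    [0, 0, 0, -0.58],
    [0, 0, 0, -0.7],
    [0, 0, 0, -0.82],
    [0, 0, 0, -0.94],
    [0, 0, 0, -1.06],
    [0, 0, 0, -1.18],
    [0, 0, 0, -1.3],
    [0, 0, 0, -1.3],
  ],
)

```text
time_s: 6.92
position: [0.522, 0.1608, 0.0651]
tool_rot: [-2.555, -1.827, -0.0]
contact_force: [-1.5, 1.8, -1.0]
grip_width: 0.095
```

```bash
python3 -c "from h import *;st()"
```

```text
6.92 [0.522  0.1608 0.0651] yaw 1.241 tilt [-0.     0.001] F [-1.5  1.8 -1. ] M [ 0.2   0.2  -0.02] w 0.095 j [-0.14  0.68 -0.31  1.88  0.32  0.64 -0.97]
```

Now to the zero stop, 0.1 past the start to take up the play.

>>> arm_command(
  deltas=[
    [0, 0, 0, -0.1],
    [0, 0, 0, -0.2],
    [0, 0, 0, -0.28],
    [0, 0, 0, -0.33],
    [0, 0, 0, -0.33],
  ],
)

```text
time_s: 7.33
position: [0.5215, 0.1611, 0.0651]
tool_rot: [-2.22, -2.219, -0.0]
contact_force: [-1.7, 1.0, -0.4]
grip_width: 0.099
```

```bash
python3 -c "from h import *;st()"
```

```text
7.33 [0.5215 0.1611 0.0651] yaw 1.57 tilt [-0.001  0.002] F [-1.7  1.  -0.4] M [ 0.1   0.23 -0.05] w 0.099 j [-0.08  0.69 -0.4   1.88  0.41  0.66 -0.73]
```

>>> arm_command(
  deltas=[
    [0, 0, 0, -0.04],
    [0, 0, 0, -0.08],
    [0, 0, 0, -0.08],
  ],
)

```text
time_s: 7.58
position: [0.5213, 0.1611, 0.0651]
tool_rot: [-2.132, -2.303, 0.0]
contact_force: [-1.0, 0.2, 0.4]
grip_width: 0.096
```

```bash
python3 -c "from h import *;st()"
```

```text
7.58 [0.5213 0.1611 0.0651] yaw 1.648 tilt [-0.002  0.002] F [-1.   0.2  0.4] M [ 0.03  0.13 -0.12] w 0.096 j [-0.07  0.69 -0.42  1.88  0.43  0.66 -0.67]
```

The moment rises at the zero side too (−0.12 N m), so the cylinder is back at 0. I relax the play, release and rise.

>>> arm_command(
  deltas=[
    [0, 0, 0, 0.06],
    [0, 0, 0, 0.12],
    [0, 0, 0, 0.12],
  ],
)

```text
time_s: 7.83
position: [0.5217, 0.1613, 0.0653]
tool_rot: [-2.271, -2.168, -0.001]
contact_force: [0.3, 0.2, -1.7]
grip_width: 0.095
```

>>> arm_command(
  deltas=[
    [0, 0, 0, 0],
    [0, 0, 0, 0],
    [0, 0, 0, 0],
    [0, 0, 0, 0],
    [0, 0, -20, 0],
    [0, 0, -50, 0],
    [0, 0, -85, 0],
    [0, 0, -85, 0],
    [0, 0, -85, 0],
  ],
  fingers=188,
)

```text
time_s: 8.58
position: [0.5231, 0.1618, 0.1523]
tool_rot: [2.272, 2.169, 0.008]
contact_force: [0.1, 0.2, -0.1]
grip_width: 0.266
```

Run:
```python
from h import *
st()
T=viewer.calibration("top"); im=viewer.camera("scene")[:,:,::-1]; cv2.imwrite("pics/s2.png",im)
im2,W=snap("w4")
a=cv2.resize(im[215:320,195:300],(480,480),interpolation=cv2.INTER_CUBIC)
b=cv2.resize(im2[110:250,190:330],(480,480),interpolation=cv2.INTER_CUBIC)
cv2.imwrite("pics/c4.png",cv2.resize(np.hstack([a,b]),(800,400)))
```

```text
8.58 [0.5231 0.1618 0.1523] yaw 1.524 tilt [0.004 0.003] F [ 0.1  0.2 -0.1] M [-0.03  0.   -0.03] w 0.266 j [-0.04  0.57 -0.46  1.8   0.32  0.84 -0.7 ]
8.6333 [0.5219 0.161  0.1507] [-2.2716e+00 -2.1682e+00 -2.1000e-03] [-0.04  0.57 -0.46  1.8   0.32  0.84 -0.7 ]
```

View pics/c4.png

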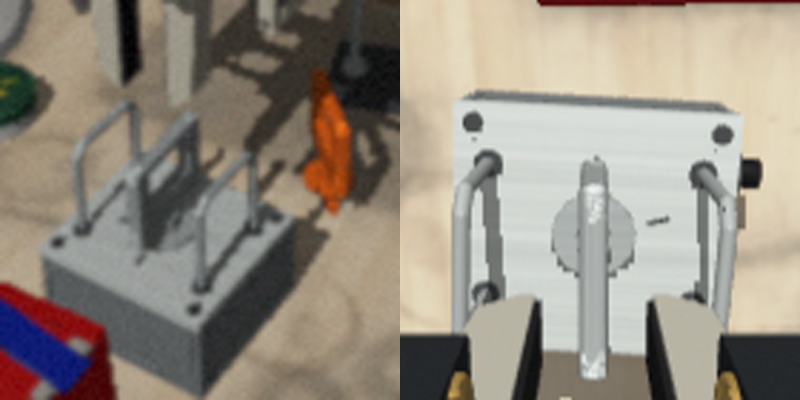

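The key stands along the tool's x axis (yaw −0.047). That is 0.044 rad from the box axis, within the play, and it hasn't moved from its place. Next I rotate a quarter turn for the edge grip.

>>> arm_command(
  deltas=[
    [0, 0, 0, 0.12],
    [0, 0, 0, 0.24],
    [0, 0, 0, 0.36],
    [0, 0, 0, 0.48],
    [0, 0, 0, 0.6],
    [0, 0, 0, 0.72],
    [0, 0, 0, 0.84],
    [0, 0, 0, 0.96],
    [0, 0, 0, 1.08],
    [0, 0, 0, 1.2],
    [0, 0, 0, 1.32],
    [0, 0, 0, 1.44],
  ],
  fingers=0,
)

```text
time_s: 9.68
position: [0.52, 0.1601, 0.1479]
tool_rot: [3.139, 0.123, -0.009]
contact_force: [-0.1, 0.7, 0.6]
grip_width: 0.995
```

>>> arm_command(
  deltas=[
    [0, 0, 0, 0.12],
    [0, 0, 0, 0.12],
    [0, 0, 0, 0.12],
    [0, 0, 0, 0.12],
  ],
)

```text
time_s: 10.02
position: [0.5195, 0.16, 0.147]
tool_rot: [3.139, -0.061, -0.012]
contact_force: [0.4, -1.0, -0.5]
grip_width: 0.998
```

```bash
python3 -c "from h import *;st()"
```

```text
10.02 [0.5195 0.16   0.147 ] yaw -0.039 tilt [-0.007 -0.001] F [ 0.4 -1.  -0.5] M [0.07 0.03 0.03] w 0.998 j [-0.33  0.54 -0.01  1.82  0.01  0.8  -1.95]
```

>>> arm_command(
  deltas=[
    [2.5, -1, 20, 0.008],
    [2.5, -1, 45, 0.008],
    [2.5, -1, 65, 0.008],
    [2.5, -1, 75, 0.008],
    [2.5, -1, 75, 0.008],
    [2.5, -1, 75, 0.008],
  ],
)

```text
time_s: 10.52
position: [0.5215, 0.1607, 0.0719]
tool_rot: [3.139, -0.072, -0.013]
contact_force: [-0.5, -0.1, 0.5]
grip_width: 1.0
```

```bash
python3 -c "from h import *;st()"
```

```text
10.52 [0.5215 0.1607 0.0719] yaw -0.046 tilt [-0.008 -0.001] F [-0.5 -0.1  0.5] M [ 0.02 -0.04  0.01] w 1.0 j [-0.33  0.65 -0.01  1.88  0.01  0.63 -1.96]
```

>>> arm_command(
  deltas=[
    [0, 0, 0, 0],
    [0, 0, 0, 0],
    [0, 0, 0, 0],
    [0, 0, 0, 0],
    [0, 0, 0, 0],
    [0, 0, 0, 0],
    [0, 0, 0, 0],
    [0, 0, 0, 0],
  ],
  fingers=255,
  force=30,
)

```text
time_s: 11.18
position: [0.5217, 0.1606, 0.0723]
tool_rot: [3.139, -0.073, -0.012]
contact_force: [-0.7, -0.7, 3.3]
grip_width: 0.618
```

```bash
python3 -c "from h import *;st()"
```

```text
11.18 [0.5217 0.1606 0.0723] yaw -0.046 tilt [-0.008 -0.001] F [-0.7 -0.7  3.3] M [-0.07  0.12  0.04] w 0.618 j [-0.33  0.65 -0.01  1.88  0.01  0.63 -1.96]
```

>>> arm_command(
  deltas=[
    [0, 0, 0, 0.03],
    [0, 0, -3, 0.03],
    [0, 0, -6, 0.03],
    [0, 0, -9, 0.03],
    [0, 0, -9, 0.03],
  ],
)

```text
time_s: 11.6
position: [0.522, 0.1607, 0.0818]
tool_rot: [3.138, -0.12, -0.011]
contact_force: [-0.7, -0.4, -0.3]
grip_width: 0.623
```

```bash
python3 -c "from h import *;st()"
```

```text
11.6 [0.522  0.1607 0.0818] yaw -0.076 tilt [-0.007 -0.001] F [-0.7 -0.4 -0.3] M [-0.03  0.01  0.02] w 0.623 j [-0.34  0.63  0.    1.87 -0.    0.65 -1.98]
```

>>> arm_command(
  deltas=[
    [0, 0, -8, 0],
    [0, 0, -16, 0],
    [0, 0, -30, 0],
    [0, 0, -55, 0],
    [0, 0, -80, 0],
    [0, 0, -108, 0],
    [0, 0, -108, 0],
    [0, 0, -108, 0],
  ],
)

```text
time_s: 12.27
position: [0.5239, 0.1612, 0.1921]
tool_rot: [-3.139, 0.12, 0.004]
contact_force: [-1.0, -0.2, -1.6]
grip_width: 0.623
```

Run:
```python
from h import *
st()
im=viewer.camera("scene")[:,:,::-1]; im2,W=snap("w5"); st()
a=cv2.resize(im[170:320,190:340],(480,480),interpolation=cv2.INTER_CUBIC)
b=cv2.resize(im2[80:384,100:404],(480,480),interpolation=cv2.INTER_CUBIC)
cv2.imwrite("pics/c5.png",cv2.resize(np.hstack([a,b]),(800,400)))
```

```text
12.27 [0.5239 0.1612 0.1921] yaw -0.076 tilt [-0.002  0.   ] F [-1.  -0.2 -1.6] M [0.03 0.02 0.05] w 0.623 j [-0.34  0.49  0.    1.76 -0.    0.9  -1.98]
12.3167 [0.5227 0.1608 0.1904] [ 3.1382 -0.1196 -0.0093] [-0.34  0.49  0.    1.76 -0.    0.9  -1.98]
12.37 [0.5219 0.1606 0.1893] yaw -0.076 tilt [-0.008 -0.002] F [ 0.4 -0.3 -0.9] M [-0.01 -0.01 -0.07] w 0.619 j [-0.34  0.49  0.    1.76 -0.    0.9  -1.98]
```

View pics/c5.png

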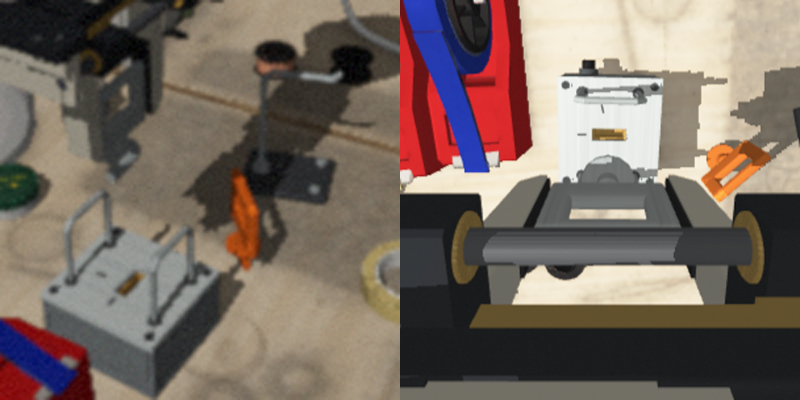

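The key is out and held upright by its edges, and the slot is empty. Next I move in front of the hook's free end.

>>> arm_command(
  deltas=[
    [-12, 36, 0, -0.045],
    [-23, 71, 0, -0.09],
    [-35, 107, 0, -0.135],
    [-46, 143, 0, -0.18],
    [-58, 179, 0, -0.225],
    [-70, 215, 0, -0.27],
    [-81, 250, 0, -0.311],
    [-81, 250, 0, -0.311],
    [-81, 250, 0, -0.311],
  ],
)

```text
time_s: 13.12
position: [0.4203, -0.0847, 0.1896]
tool_rot: [3.121, 0.358, -0.018]
contact_force: [0.5, 0.6, -0.8]
grip_width: 0.622
```

Run:
```python
from h import *
st()
```

```text
13.12 [ 0.4203 -0.0847  0.1896] yaw 0.228 tilt [-0.011 -0.002] F [ 0.5  0.6 -0.8] M [ 0.1  -0.04  0.  ] w 0.622 j [ 0.18  0.32 -0.04  2.06  0.02  0.77 -1.22]
```

>>> arm_command(
  deltas=[
    [3, -2, 20, -0.007],
    [3, -2, 45, -0.007],
    [3, -2, 70, -0.007],
    [3, -2, 90, -0.007],
    [3, -2, 97, -0.007],
    [3, -2, 97, -0.007],
    [3, -2, 97, -0.007],
  ],
)

```text
time_s: 13.7
position: [0.4221, -0.0813, 0.0925]
tool_rot: [-3.119, -0.372, 0.019]
contact_force: [0.7, -0.4, -1.3]
grip_width: 0.62
```

Run:
```python
from h import *
st()
im=viewer.camera("scene")[:,:,::-1]; im2,W=snap("w6"); tp=viewer.camera("top")[:,:,::-1]; st()
def tr(p,L):
    L=np.array(L);c,s=np.cos(p[2]),np.sin(p[2]);return np.c_[p[0]+c*L[:,0]-s*L[:,1],p[1]+s*L[:,0]+c*L[:,1],L[:,2]]
print((proj(W,tr([.480,-.0686,.235],[(.028,0,.118),(-.031,0,.123)]))).round())
a=cv2.resize(im[175:265,270:360],(480,480),interpolation=cv2.INTER_CUBIC)
b=cv2.resize(im2[20:320,100:400],(480,480),interpolation=cv2.INTER_CUBIC)
cv2.imwrite("pics/c6.png",cv2.resize(np.hstack([a,b]),(800,400)))
```

```text
13.7 [ 0.4221 -0.0813  0.0925] yaw 0.237 tilt [-0.012 -0.001] F [ 0.7 -0.4 -1.3] M [ 0.04 -0.05  0.  ] w 0.62 j [ 0.16  0.49 -0.04  2.17  0.04  0.5  -1.24]
13.75 [ 0.4226 -0.0816  0.0931] [ 3.1192  0.3709 -0.0161] [ 0.16  0.49 -0.04  2.16  0.04  0.5  -1.24]
13.85 [ 0.4227 -0.0821  0.0935] yaw 0.236 tilt [-0.009 -0.002] F [-0.5  0.  -0.2] M [ 0.   -0.02  0.03] w 0.62 j [ 0.16  0.49 -0.04  2.16  0.04  0.5  -1.24]
[[260.  81.]
 [260. 198.]]
```

View pics/c6.png

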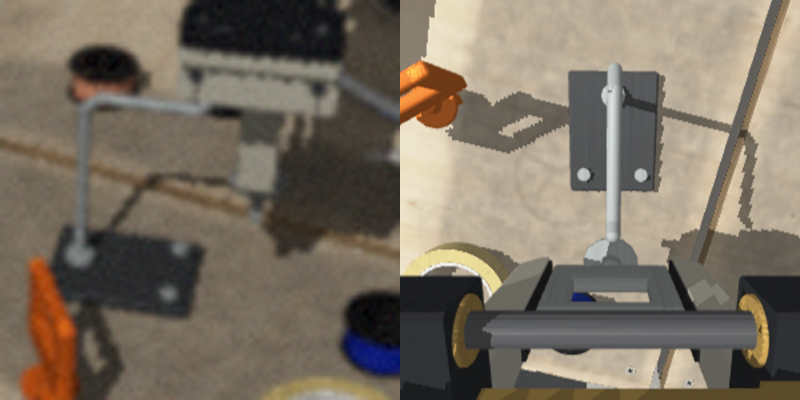

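The bar points straight at the window: in the right half the bar is at column 613 and the bow centre at about 607. Now threading.

>>> arm_command(
  deltas=[
    [8, 0, 0, 0],
    [16, 0, 0, 0],
    [24, 0, 0, 0],
    [32, 0, 0, 0],
    [36, 0, 0, 0],
    [36, 0, 0, 0],
  ],
)

```text
time_s: 14.35
position: [0.4594, -0.0732, 0.0932]
tool_rot: [3.119, 0.371, -0.012]
contact_force: [0.1, -1.0, -1.2]
grip_width: 0.622
```

```bash
python3 -c "from h import *;st()"
```

```text
14.35 [ 0.4594 -0.0732  0.0932] yaw 0.237 tilt [-0.007 -0.002] F [ 0.1 -1.  -1.2] M [ 0.01  0.06 -0.02] w 0.622 j [ 0.13  0.53 -0.03  2.08  0.04  0.55 -1.26]
```

>>> arm_command(
  deltas=[
    [8, 0, 0, 0],
    [16, 0, 0, 0],
    [21, 0, 0, 0],
    [21, 0, 3, 0],
    [21, 0, 6, 0],
    [21, 0, 9, 0],
    [21, 0, 9, 0],
  ],
)

```text
time_s: 14.93
position: [0.4786, -0.0683, 0.0833]
tool_rot: [3.119, 0.371, -0.015]
contact_force: [-0.2, 0.4, -1.4]
grip_width: 0.623
```

```bash
python3 -c "from h import *;st()"
```

```text
14.93 [ 0.4786 -0.0683  0.0833] yaw 0.237 tilt [-0.01  -0.002] F [-0.2  0.4 -1.4] M [ 0.03  0.03 -0.  ] w 0.623 j [ 0.12  0.56 -0.03  2.04  0.04  0.55 -1.28]
```

Lower gently until contact shows.

>>> arm_command(
  deltas=[
    [0, 0, 0.7, 0],
    [0, 0, 1.5, 0],
    [0, 0, 1.5, 0],
  ],
)

```text
time_s: 15.18
position: [0.4782, -0.0685, 0.082]
tool_rot: [3.119, 0.37, -0.016]
contact_force: [-1.7, 0.2, 2.5]
grip_width: 0.621
```

```bash
python3 -c "from h import *;st()"
```

```text
15.18 [ 0.4782 -0.0685  0.082 ] yaw 0.236 tilt [-0.01  -0.002] F [-1.7  0.2  2.5] M [-0.02  0.28 -0.02] w 0.621 j [ 0.12  0.57 -0.03  2.04  0.04  0.55 -1.28]
```

Contact is felt at the expected height (TCP 0.082). Releasing.

>>> arm_command(
  deltas=[
    [0, 0, 0, 0],
    [0, 0, 0, 0],
    [0, 0, 0, 0],
    [0, 0, 0, 0],
    [0, 0, 0, 0],
    [0, 0, 0, 0],
  ],
  fingers=70,
)

```text
time_s: 15.68
position: [0.4783, -0.0685, 0.082]
tool_rot: [3.119, 0.37, -0.016]
contact_force: [-0.6, 0.6, 0.4]
grip_width: 0.724
```

>>> arm_command(
  deltas=[
    [0, 0, 0, 0],
    [0, 0, 0, 0],
    [0, 0, 0, 0],
    [0, 0, 0, 0],
    [0, 0, -10, 0],
    [0, 0, -25, 0],
    [0, 0, -50, 0],
    [0, 0, -80, 0],
    [0, 0, -110, 0],
    [0, 0, -110, 0],
  ],
  fingers=0,
)

```text
time_s: 16.52
position: [0.4831, -0.0687, 0.1972]
tool_rot: [3.117, 0.37, 0.002]
contact_force: [1.0, 0.1, 0.1]
grip_width: 0.998
```

>>> arm_command(
  deltas=[
    [-20, 0, -30, 0],
    [-45, 0, -30, 0],
    [-60, 0, -30, 0],
    [-60, 0, -30, 0],
    [-60, 0, -30, 0],
  ],
)

```text
time_s: 16.93
position: [0.4245, -0.0827, 0.2271]
tool_rot: [3.117, 0.369, 0.002]
contact_force: [0.3, -0.2, -0.2]
grip_width: 1.0
```

Run:
```python
from h import *
st()
im=viewer.camera("scene")[:,:,::-1]; im2,W=snap("w7"); tp=viewer.camera("top")[:,:,::-1]; st()
a=cv2.resize(im[150:330,180:360],(400,400),interpolation=cv2.INTER_CUBIC)
b=cv2.resize(im2[20:320,100:400],(400,400),interpolation=cv2.INTER_CUBIC)
cv2.imwrite("pics/c7.png",np.hstack([a,b]))
```

```text
16.93 [ 0.4245 -0.0827  0.2271] yaw 0.236 tilt [ 0.002 -0.003] F [ 0.3 -0.2 -0.2] M [-0.03  0.02  0.01] w 1.0 j [ 0.17  0.27 -0.04  2.    0.02  0.87 -1.21]
16.9833 [ 0.4253 -0.0824  0.227 ] [3.1167e+00 3.7000e-01 2.9000e-03] [ 0.17  0.27 -0.04  2.    0.02  0.87 -1.21]
17.08 [ 0.4258 -0.0822  0.2269] yaw 0.237 tilt [ 0.002 -0.003] F [0.4 0.1 1.1] M [0.05 0.03 0.03] w 0.997 j [ 0.17  0.27 -0.04  2.    0.02  0.87 -1.21]
```

View pics/c7.png

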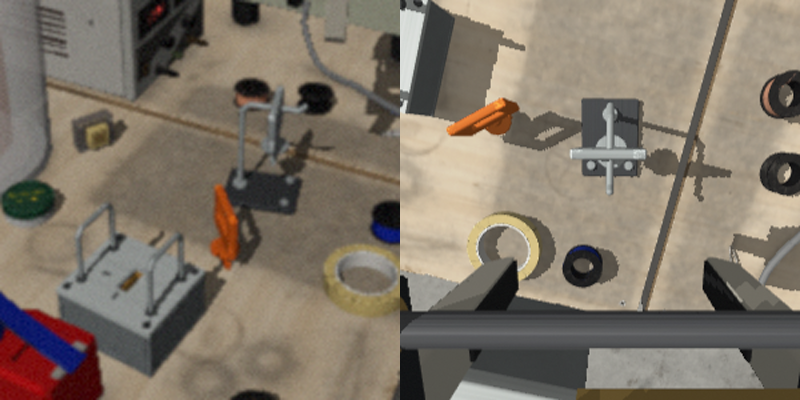

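The key hangs across the bar by its window, near mid-bar. The robot is clear and the bystanders have not been moved. I'm handing in.

```bash
python3 -c "
from rig import ctrl
ctrl.job_done(); print(ctrl.observe()['time_s'])"
```

```text
the job is handed in; nothing more can be done
the job is handed in; nothing more can be done
```

The interlock key has been turned to its stop, returned, pulled out and hung on the hook bar, and I handed the job in at about 17 s of the 59 s allowed.

- **Turn:** I gripped the key by its broad faces and turned it clockwise until the wrist moment rose from 0.06 to 0.22 N m, which I took as the stop. I then turned it back past the start until the moment rose again, to 0.12 N m. I had no direct reading of the cylinder's angle, so both stops are inferred from those moments.
- **Pull-out and hanging:** I re-gripped the key by its edges and it came out with no resistance. I threaded it from the bar's free end without contact and lowered it until I felt the bar, at the expected height.
- **Last checks:** The final pictures show the key hanging upright by its window near the middle of the bar, with the lock's slot empty. The gripper is open and clear, and the measured force is about zero. The tin, transformer and the orange look-alike key stand where they were. I checked the bystanders by eye only. No checks failed or disagreed.

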